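# Put the cut dowels away through the long slot

### The arm

A 6-joint arm with a two-finger parallel gripper is mounted at the origin on the work surface. World frame = base frame: x ahead of the robot, y to its left, z up, the work surface at z = 0. Lengths are in mm, angles in rad, forces in N, time in s.
With the tool pointing down it reaches from about 350 to 725 mm from the base axis. Payload 6 kg.
Tool frame: the origin (TCP) lies between the finger pads; the fingertips stand 11 mm ahead of it and the grasp point (between the pads) lies 8 mm behind it (r.tip_reach is the distance from the TCP to the fingertips, in mm); z points along the fingers, y is the direction in which the jaws open and shut (so a half turn about z gives the same grasp; the last joint's range is limited). The gripper opens to 85 mm and grips with 20 to 120 N. Pads are 22 mm wide; open, the fingers measure 114 mm over their backs; the gripper's body (76 mm by 85 mm) begins 54 mm behind the grasp point. The pads swing forward as they close: fully open they stand 13 mm farther back than shut.
Start: joints at [0.334, 0.04, 0.085, 0, -1.615, -0.334], TCP at [599.979, 0.019, 242.261] pointing down, gripper open.
Joint ranges: [-2.56, 2.56], [-1.29, 2.01], [-1.08, 1.49], [-3.29, 1.98], [-2.81, -0.18], [-2.99, 2.99]. Speed limits (rad/s): [2.57, 2.57, 3.01, 3.14, 3.14, 3.14].

### API

Orientations are given as a unit quaternion [x, y, z, w].
In Python, from bench import r gives the robot as it stands.
- The arm moves only by the shell command python3 -m inch 'ROWS' [FORCE]. ROWS is JSON, a list of rows, each an object of numbers: "rx", "ry", "rz": the turn, a rotation vector about the tool's x, y, z in rad; "dx", "dy", "dz": the shift along the tool's x, y, z in cm; "jaw": the finger opening in cm, from 0 to 8.54. In form: [{"rx": .., "ry": .., "rz": .., "dx": .., "dy": .., "dz": .., "jaw": ..}, ...]. A call has 1 to 10 rows; each row is the pose to reach, as a shift and turn from the pose measured when the call began, along the tool's axes at that moment; what a row does not reach only later rows make up. A row lasts 1/10 s, in which the tool goes at most 50 mm and 8.59 degrees, less where a joint would pass 70% of its speed; a pose out of reach is approached as far as the arm can. A call with a gripper value outside its range is refused whole. The fingers move at their own pace and stop on an object; FORCE is the grip in N (left out, the last holds). Time passes only in rows, so rows that repeat a pose let the fingers close. It gives the time, the measured TCP pose, the force and the opening at its end, in the units of the state.
- r.observe(): the state, without advancing time (a new reading comes with each control period).
- r.read_camera(name): name is "scene" or "side" or "wrist"; returns a dict with "img" (384x512x3 uint8, blue, green, red), "depth" (384x512 float32, mm along the optical axis (not along the pixel's ray), 0 where there is no reading), "fx", "fy", "cx", "cy" (pixels), "R" (3x3) and "t" (3): a world point X has camera coordinates R X + t. Camera axes: x right, y down, z forward; pixel columns grow to the right and rows downward; lengths in mm; the calibration is good to about 2 mm. A picture is of the moment at which its call begins.
- r.close_job(): hands the job in, once; it reports no verdict.
The state is a dict: "time": time; "joint_pos": joint angles; "qvel": joint speeds; "tau": joint torques, N m; "tool_pos": TCP position; "ee_rot": TCP orientation; "contact_force": force on the tool from outside, world axes, zero at the start; "wrist_torque": the same for the moment, N m; "opening": opening from 0.0 (shut) to 1.0 (fully open).
Only numpy, scipy, OpenCV 4.12 (cv2) and the standard library are available. Lean on these libraries where they do the work, as an engineer would, in place of code of your own. Each camera call takes 0.05 s, during which the arm holds its last target.

### The job

Put the two loose dowels away in the stock box with the long slot (not the one with the short slot): lift the scoop they lie in by its upright grip, turn it so that the dowels lie along the slot, and tip them in over the low edge. Then stand the empty scoop upright on the table again.

Things in the scene. Friction and masses are not known exactly. Their poses are not given: they have to be found in the camera images.
- scoop: Grey scoop, 160 g, 144 mm long (y), upright. Origin: underside, mid-length. Floor 4 mm thick at x -16..32 mm, then slopes up 15 deg to the pouring edge (x -50, z 13 mm). End walls x -50..36, back wall x 32..36: 36 mm high. Grip block at the back: x 34..52, y -15..15, top z 105 mm; grip z about 85, fingers closing along y. Tipped 30-45 deg about y (pouring edge down, grip up), dowels roll out.
- dowel_a: Round beech dowel, 14 mm in diameter and 110 mm long, 14 g, loose, lying along the scoop in its trough (the one nearer the pouring edge at the start). Origin at its centre, its y axis along its length.
- dowel_b: The second dowel, the same size, beside the first (nearer the grip at the start). Origin at its centre, its y axis along its length.
- stock_box: Plywood box with the LONG slot, fixed, 90 (x) by 200 (y) by 100 mm high. Origin: centre of underside, z up. Slot along y, central in the top: 156 mm long, 76 wide at the top (z 100), sides sloping to a 37 mm throat some 25 mm lower; same both ways round. Its twin across the table has a 64 mm slot, too short.
Things that resemble listed ones, but are neither listed nor needed, are in the scene too. Leave any green or red look-alike of the scoop alone. Leave any green look-alike of the dowel_b alone.

How it is judged (in metres and radians):
On the way, in this order (a step that is already met when the one before it is completed fails the run):
1. both dowels are lifted clear of the table in the scoop (height (world z) of scoop above 0.04 m and x of dowel_a in the frame of scoop between -0.05 and 0.035 m and y of dowel_a in the frame of scoop between -0.07 and 0.07 m and z of dowel_a in the frame of scoop between 0 and 0.035 m and x of dowel_b in the frame of scoop between -0.05 and 0.035 m and y of dowel_b in the frame of scoop between -0.07 and 0.07 m and z of dowel_b in the frame of scoop between 0 and 0.035 m), for 0.2 s.
2. both dowels have gone through the long slot into the stock box (x of dowel_a in the frame of stock_box between -0.042 and 0.042 m and y of dowel_a in the frame of stock_box between -0.095 and 0.095 m and z of dowel_a in the frame of stock_box between 0 and 0.062 m and x of dowel_b in the frame of stock_box between -0.042 and 0.042 m and y of dowel_b in the frame of stock_box between -0.095 and 0.095 m and z of dowel_b in the frame of stock_box between 0 and 0.062 m), for 0.2 s.
At the end, for the whole second after the job is handed in: Both dowels are inside the stock box with the long slot, their centres below the slot's throat (less than 62 mm above the box's underside), and the scoop stands upright (within 10 degrees) and still on the table (underside within 12 mm of it) (all of step 2 and angle between scoop's own z axis and vertical below 0.17 rad and height (world z) of scoop between -0.01 and 0.012 m and linear speed of scoop below 0.03 m/s); the robot touches nothing.
It also fails if it takes over 51 s, if anything falls off the work surface, if the arm or the gripper's body presses on something with over 40 N, if the wrist force passes 120 N, or if a joint passes its speed limit or range.

## Working session

There is one attempt and no reset: what is moved stays moved. The work goes in short steps, Python scripts to look and compute and a shell command to move; the robot and the scene stay as the last step left them, time stands still between calls to the robot, and variables do not carry over. Pictures are saved under pics/ and viewed, and the job is handed in when it is done.

```bash
mkdir -p pics; ls; python3 - <<'E'
from bench import r
import cv2,numpy as np
o=r.observe();print(o)
for n in("scene","side","wrist"):
    c=r.read_camera(n);cv2.imwrite(f"pics/{n}0.png",c["img"]);np.savez(f"{n}0.npz",**c)
    print(n,c["fx"],c["cx"],c["cy"],np.round(c["R"],3).tolist(),np.round(c["t"],1), np.round(-c["R"].T@c["t"]))
E
```

```text
pics
{'time': 0.0, 'joint_pos': array([ 3.33699711e-01,  4.08285867e-02,  8.38435488e-02, -4.78136492e-04,
       -1.61548754e+00, -3.33696342e-01]), 'qvel': array([ 0.0006091 , -0.00140597,  0.00065154,  0.00171329,  0.00116116,
        0.00152694]), 'tau': array([-7.27207535e-04, -3.68200672e+01,  3.47413230e+01,  6.93227157e+00,
       -5.48646509e-03, -9.47124363e-06]), 'tool_pos': array([5.99704838e+02, 9.34277555e-02, 2.41284515e+02]), 'ee_rot': array([ 7.07115114e-01, -7.07097911e-01, -5.80722264e-04,  6.49814000e-04]), 'contact_force': array([0.91456455, 0.37444643, 0.72260873]), 'wrist_torque': array([-0.01215233, -0.06479824, -0.00575303]), 'opening': 0.9985575122944089}
scene 353.34875591319854 259.6739903116613 192.62465622946647 [[0.53, 0.848, 0.0], [0.538, -0.336, -0.773], [-0.656, 0.41, -0.634]] [-295.7 -250.9 1219.2] [1091. -333.  579.]
side 346.58432750918064 258.2230344235258 192.14089147809 [[-0.956, -0.293, -0.001], [-0.189, 0.619, -0.762], [0.224, -0.729, -0.647]] [480.  137.5 862.4] [292. 684. 663.]
wrist 320.9409123119656 258.56457241088725 191.58182040066734 [[-1.0, -0.0, 0.002], [0.0, 0.953, 0.303], [-0.002, 0.303, -0.953]] [599.5 -39.3 379. ] [600. -77. 372.]
```

View pics/scene0.png

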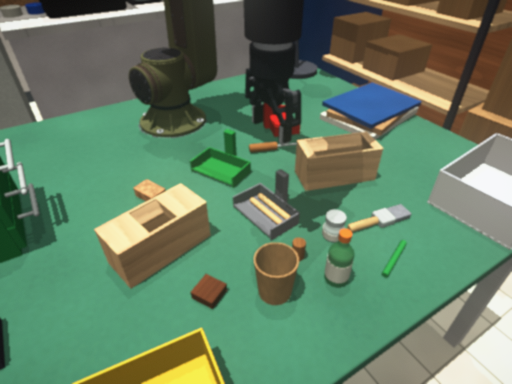

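View pics/side0.png

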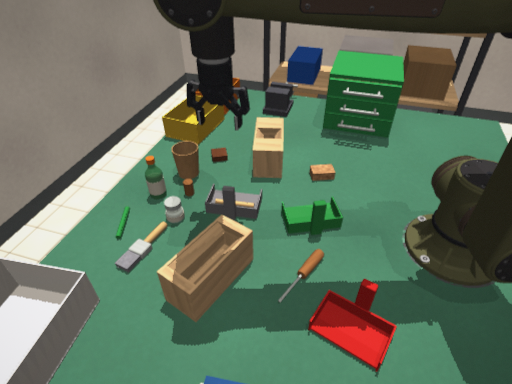

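View pics/wrist0.png

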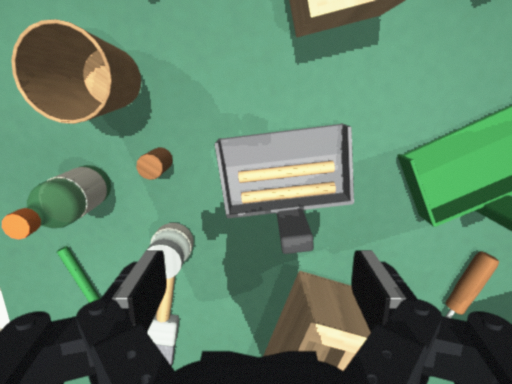

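The wrist view shows the grey scoop at (285,175) with both dowels and its grip at (295,230). The long-slot box is at (210,262) in the side view and (338,160) in the scene view. Next I measure both.

```bash
cat >h.py <<'E'
import numpy as np,cv2
def load(n): return dict(np.load(n))
def world(c):
    d=c["depth"].astype(float);v,u=np.mgrid[:d.shape[0],:d.shape[1]]
    p=np.stack([(u-c["cx"])/c["fx"]*d,(v-c["cy"])/c["fy"]*d,d],-1)
    w=(p-c["t"])@c["R"]; w[d==0]=np.nan; return w
def rect(p):
    r=cv2.minAreaRect(p.astype(np.float32)); return np.round(r[0],1),np.round(r[1],1),round(r[2],1)
E
python3 - <<'E'
from h import *
for n,roi in(("side0",(210,315,155,260)),("scene0",(128,192,290,385))):
    c=load(n+".npz");w=world(c);a=w[roi[0]:roi[1],roi[2]:roi[3]].reshape(-1,3)
    t=a[(a[:,2]>93)&(a[:,2]<107)]
    print(n,len(t),rect(t[:,:2]),np.median(t[:,2]))
for n,roi in(("wrist0",(115,260,205,365)),("scene0",(165,240,228,302)),("side0",(180,220,200,268))):
    c=load(n+".npz");w=world(c);im=c["img"].astype(int)
    a=w[roi[0]:roi[1],roi[2]:roi[3]].reshape(-1,3);p=im[roi[0]:roi[1],roi[2]:roi[3]].reshape(-1,3)
    sat=p.max(1)-p.min(1)
    for nm,m in(("body",(a[:,2]>10)&(a[:,2]<45)&(sat<25)),("rim",(a[:,2]>30)&(a[:,2]<42)&(sat<25)),("gripSide",(a[:,2]>50)&(a[:,2]<112)),("griptop",(a[:,2]>98)&(a[:,2]<112)),("dowel",(a[:,2]>3)&(a[:,2]<32)&(p[:,2]-p[:,0]>50))):
        t=a[m]
        if len(t)>4: print(n,nm,len(t),rect(t[:,:2]),np.round(np.median(t,0),1), np.round(t.max(0)),np.round(t.min(0)))
E
```

```text
side0 1517 (array([534.5, 259.4]), array([201.3,  92.1]), 71.8) 98.26397946007266
scene0 821 (array([534.8, 255.7]), array([202.9,  94.4]), 71.3) 98.16845692550235
wrist0 body 3358 (array([569.2,  15.9]), array([144.1,  98.7]), 7.0) [562.7  21.9  23.8] [646.  67.  45.] [494. -41.  10.]
wrist0 rim 1273 (array([569.5,  13.2]), array([144. ,  92.5]), 6.9) [559.1  42.4  34.8] [646.  61.  42.] [494. -41.  30.]
wrist0 gripSide 1176 (array([564. ,  58.8]), array([30.1, 18.3]), 6.5) [565.   51.9  98.6] [580.  69. 106.] [549.  49.  50.]
wrist0 griptop 599 (array([564. ,  58.8]), array([30.3, 18.1]), 5.4) [564.3  57.4 103.8] [580.  69. 106.] [549.  49.  98.]
wrist0 dowel 2107 (array([565.4,  25.2]), array([112.4,  38.7]), 7.1) [567.1  23.4  15.9] [623.  50.  19.] [508.   0.   3.]
scene0 body 972 (array([569.3,  13.3]), array([145.8, 102.4]), 7.4) [576.   24.   23.4] [647.  66.  45.] [496. -44.  10.]
scene0 rim 274 (array([569.2,  14.1]), array([145.8, 101. ]), 6.7) [577.8  41.3  34.1] [646.  66.  42.] [496. -44.  30.]
scene0 gripSide 304 (array([544.8, 104.7]), array([ 32.9, 130.3]), 21.2) [57
[... 207 characters left out ...]
8.2]), array([121.7, 175.5]), 7.3) [567.6  24.   15.1] [622. 168.  30.] [480.  -4.   3.]
side0 body 619 (array([568.1,  19.8]), array([145.5, 105.1]), 8.3) [558.4  48.9  25. ] [644.  73.  44.] [493. -39.  10.]
side0 rim 207 (array([568. ,  20.8]), array([144.3, 103.5]), 7.1) [558.7  49.   34.1] [644.  73.  42.] [494. -39.  30.]
side0 gripSide 281 (array([550.4, 108.6]), array([ 30.9, 117.5]), 14.6) [558.   68.2  88.4] [578. 168. 105.] [521.  52.  50.]
side0 griptop 96 (array([550.3, 108.6]), array([ 30. , 117.5]), 15.0) [554.9  67.6 101.5] [578. 168. 105.] [521.  52.  98.]
side0 dowel 104 (array([571. ,  15.1]), array([87.6, 80.7]), 48.0) [549.   14.6  14.8] [621.  72.  18.] [514.  -7.   3.]
```

```bash
python3 -m inch '[{"dx":-2,"dy":1.2,"dz":3,"rz":-0.06},{"dx":-4,"dy":2.4,"dz":6,"rz":-0.123},{"dx":-5.7,"dy":3.57,"dz":8,"rz":-0.123},{"dx":-5.7,"dy":3.57,"dz":9.5,"rz":-0.123},{"dx":-5.7,"dy":3.57,"dz":9.5,"rz":-0.123},{"dx":-5.7,"dy":3.57,"dz":9.5,"rz":-0.123}]' 40
cat > look.py <<'E'
import sys
from bench import r
from h import *
for n in sys.argv[2:]:
    c=r.read_camera(n);cv2.imwrite(f"pics/{n}{sys.argv[1]}.png",c["img"]);np.savez(f"{n}{sys.argv[1]}.npz",**c)
E
python3 look.py 1 wrist
python3 - <<'E'
from h import *
c=load("wrist1.npz");w=world(c).reshape(-1,3)
t=w[(w[:,2]>98)&(w[:,2]<112)&(abs(w[:,0]-564)<30)&(abs(w[:,1]-57)<30)]
print(rect(t[:,:2]),np.median(t,0))
E
```

```text
(array([564. ,  59.2]), array([30. , 18.4]), 7.9) [564.27672288  57.59859202 103.66893362]$[0]: bad value
```

View pics/wrist1.png

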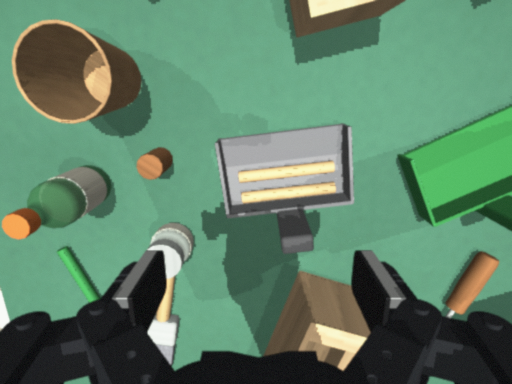

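The call was refused, so nothing moved. Each row probably needs all seven keys.

```bash
python3 -m inch '[{"rx":0,"ry":0,"rz":-0.06,"dx":-2,"dy":1.2,"dz":3,"jaw":8.5},{"rx":0,"ry":0,"rz":-0.123,"dx":-4,"dy":2.4,"dz":6,"jaw":8.5},{"rx":0,"ry":0,"rz":-0.123,"dx":-5.8,"dy":3.57,"dz":8,"jaw":8.5},{"rx":0,"ry":0,"rz":-0.123,"dx":-5.8,"dy":3.57,"dz":9.5,"jaw":8.5},{"rx":0,"ry":0,"rz":-0.123,"dx":-5.8,"dy":3.57,"dz":9.5,"jaw":8.5},{"rx":0,"ry":0,"rz":-0.123,"dx":-5.8,"dy":3.57,"dz":9.5,"jaw":8.5}]' 40
python3 look.py 2 wrist
python3 - <<'E'
from h import *
c=load("wrist2.npz");w=world(c).reshape(-1,3)
t=w[(w[:,2]>98)&(w[:,2]<112)&(abs(w[:,0]-564)<30)&(abs(w[:,1]-57)<30)]
print(rect(t[:,:2]),np.median(t,0))
E
```

```text
time: 0.8
tool_pos: [564.5, 57.5, 147.4]
ee_rot: [0.749, -0.662, 0.0, 0.0]
contact_force: [-0.2, 0.1, 0.3]
opening: 0.995
(array([563.8,  59. ]), array([29.7, 18.2]), 6.4) [564.13019373  57.67971559 103.71801968]
```

View pics/wrist2.png

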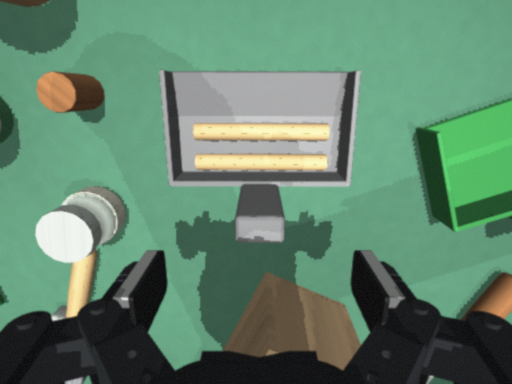

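The scoop sits square in the view, with the grip at (260,225) and the dowels at (260,131) and (260,161). I'm descending and gripping.

```bash
python3 -m inch '[{"rx":0,"ry":0,"rz":0,"dx":-0.08,"dy":0,"dz":2,"jaw":8.5},{"rx":0,"ry":0,"rz":0,"dx":-0.08,"dy":0,"dz":4,"jaw":8.5},{"rx":0,"ry":0,"rz":0,"dx":-0.08,"dy":0,"dz":5.5,"jaw":8.5},{"rx":0,"ry":0,"rz":0,"dx":-0.08,"dy":0,"dz":6.5,"jaw":8.5},{"rx":0,"ry":0,"rz":0,"dx":-0.08,"dy":0,"dz":7,"jaw":8.5},{"rx":0,"ry":0,"rz":0,"dx":-0.08,"dy":0,"dz":7,"jaw":8.5},{"rx":0,"ry":0,"rz":0,"dx":-0.08,"dy":0,"dz":7,"jaw":7},{"rx":0,"ry":0,"rz":0,"dx":-0.08,"dy":0,"dz":7,"jaw":5.5},{"rx":0,"ry":0,"rz":0,"dx":-0.08,"dy":0,"dz":7,"jaw":4.2},{"rx":0,"ry":0,"rz":0,"dx":-0.08,"dy":0,"dz":7,"jaw":3.6}]' 60
python3 -m inch '[{"rx":0,"ry":0,"rz":0,"dx":0,"dy":0,"dz":0,"jaw":3.2},{"rx":0,"ry":0,"rz":0,"dx":0,"dy":0,"dz":0,"jaw":2.8},{"rx":0,"ry":0,"rz":0,"dx":0,"dy":0,"dz":0,"jaw":2},{"rx":0,"ry":0,"rz":0,"dx":0,"dy":0,"dz":0,"jaw":2},{"rx":0,"ry":0,"rz":0,"dx":0,"dy":0,"dz":0,"jaw":2},{"rx":0,"ry":0,"rz":0,"dx":0,"dy":0,"dz":0,"jaw":2}]' 60
```

```text
time: 1.85
tool_pos: [565.0, 58.4, 78.4]
ee_rot: [0.749, -0.663, 0.0, -0.0]
contact_force: [-0.1, 0.1, -0.1]
opening: 0.425
time: 2.45
tool_pos: [565.2, 58.4, 78.7]
ee_rot: [0.749, -0.663, 0.001, -0.001]
contact_force: [0.8, 1.1, 2.6]
opening: 0.346
```

```bash
python3 -m inch '[{"rx":0,"ry":0,"rz":0,"dx":0,"dy":0,"dz":-0.5,"jaw":2},{"rx":0,"ry":0,"rz":0,"dx":0,"dy":0,"dz":-1.5,"jaw":2},{"rx":0,"ry":0,"rz":0,"dx":0,"dy":0,"dz":-3,"jaw":2},{"rx":0,"ry":0,"rz":0,"dx":0,"dy":0,"dz":-5,"jaw":2},{"rx":0,"ry":0,"rz":0,"dx":0,"dy":0,"dz":-7,"jaw":2},{"rx":0,"ry":0,"rz":0,"dx":0,"dy":0,"dz":-9,"jaw":2},{"rx":0,"ry":0,"rz":0,"dx":0,"dy":0,"dz":-11,"jaw":2},{"rx":0,"ry":0,"rz":0,"dx":0,"dy":0,"dz":-12.5,"jaw":2},{"rx":0,"ry":0,"rz":0,"dx":0,"dy":0,"dz":-13.5,"jaw":2},{"rx":0,"ry":0,"rz":0,"dx":0,"dy":0,"dz":-14,"jaw":2}]' 60
python3 look.py 3 wrist side
```

```text
time: 3.45
tool_pos: [565.1, 58.5, 220.0]
ee_rot: [0.749, -0.662, 0.001, -0.001]
contact_force: [0.7, 0.2, -2.1]
opening: 0.344
```

View pics/wrist3.png

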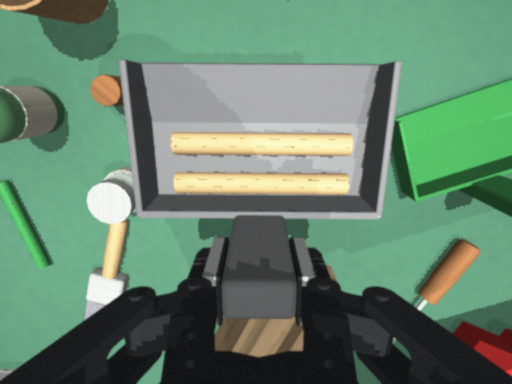

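View pics/side3.png

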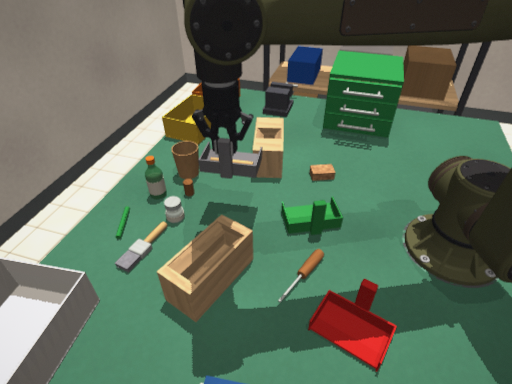

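Both dowels are in the lifted scoop, at (260,144) and (260,183) in the wrist view, and the scoop hangs level. Next I check the scoop's position relative to the TCP and compute the move.

```bash
cat > plan.py <<'E'
import numpy as np
from scipy.spatial.transform import Rotation as Ro
BOX=np.array([534.6,257.5,0]);BA=np.radians(71.6)
def target(ex,ez,tilt,ey=0):
    by=np.array([np.cos(BA),np.sin(BA),0]);bx=np.array([np.sin(BA),-np.cos(BA),0])
    sx=-bx; z=np.array([0,0,1.]); sy=np.cross(z,sx)
    S=Ro.from_matrix(np.c_[sx,sy,z])*Ro.from_euler('y',-tilt,degrees=True)
    E=BOX+ex*bx+ey*by+[0,0,ez]
    p=E+S.apply([93,0,65.5])
    T=S*Ro.from_matrix(np.diag([-1,1,-1.]))
    return p,T
def delta(o,p,T):
    R0=Ro.from_quat(o["ee_rot"])
    return np.round(R0.inv().apply(p-o["tool_pos"])/10,2),np.round((R0.inv()*T).as_rotvec(),3)
E
python3 - <<'E'
from h import *;from plan import *;from bench import r
o=r.observe()
c=load("wrist3.npz");w=world(c);im=c["img"].astype(int)
a=w[55:222,115:405].reshape(-1,3);p=im[55:222,115:405].reshape(-1,3)
m=(a[:,2]>145)&(a[:,2]<185)&(p.max(1)-p.min(1)<25)
q=Ro.from_quat(o["ee_rot"]).inv().apply(a[m]-o["tool_pos"])
print(q.min(0),q.max(0))
m2=m&(a[:,2]>172);q2=Ro.from_quat(o["ee_rot"]).inv().apply(a[m2]-o["tool_pos"]);print(q2.min(0),q2.max(0),np.median(q2,0))
m2=m&(a[:,2]<158);q2=Ro.from_quat(o["ee_rot"]).inv().apply(a[m2]-o["tool_pos"]);print(q2.min(0),q2.max(0),np.median(q2,0))
p_,T=target(-18,160,0);print(p_,delta(o,p_,T))
E
```

```text
[  4.954643   -72.24684946  34.25913711] [92.11598907 72.26173743 74.21972164]
[  4.954643   -72.24684946  34.25913711] [92.06874385 72.26173743 47.21343102] [19.34567522 -1.22204783 43.13983364]
[  8.87831039 -68.74353471  60.94725438] [92.11598907 68.9499298  74.21972164] [73.03218273 -1.27407935 69.52992687]
[429.27476271 292.5370431  225.5       ] (array([-24.89,  10.61,  -0.66]), array([-2.000e-03, -1.000e-03, -1.127e+00]))
```

```bash
python3 -m inch '[{"rx":0,"ry":0,"rz":-0.011,"dx":-0.25,"dy":0.1,"dz":0,"jaw":2},{"rx":0,"ry":0,"rz":-0.034,"dx":-0.75,"dy":0.3,"dz":0,"jaw":2},{"rx":0,"ry":0,"rz":-0.08,"dx":-1.75,"dy":0.7,"dz":-0.1,"jaw":2},{"rx":0,"ry":0,"rz":-0.135,"dx":-3,"dy":1.3,"dz":-0.1,"jaw":2},{"rx":0,"ry":0,"rz":-0.2,"dx":-4.5,"dy":1.9,"dz":-0.2,"jaw":2},{"rx":0,"ry":0,"rz":-0.27,"dx":-6,"dy":2.5,"dz":-0.2,"jaw":2},{"rx":0,"ry":0,"rz":-0.34,"dx":-7.5,"dy":3.2,"dz":-0.3,"jaw":2},{"rx":0,"ry":0,"rz":-0.42,"dx":-9.2,"dy":3.9,"dz":-0.3,"jaw":2},{"rx":0,"ry":0,"rz":-0.49,"dx":-10.9,"dy":4.6,"dz":-0.3,"jaw":2},{"rx":0,"ry":0,"rz":-0.56,"dx":-12.4,"dy":5.3,"dz":-0.3,"jaw":2}]' 60
python3 - <<'E'
from plan import *;from bench import r
o=r.observe();print(o["joint_pos"].round(2))
p_,T=target(-18,160,0);print(p_,delta(o,p_,T))
E
```

```text
time: 4.55
tool_pos: [496.1, 176.6, 222.0]
ee_rot: [0.904, -0.427, 0.001, -0.001]
contact_force: [-0.3, 0.9, -0.8]
opening: 0.341
[ 0.72 -0.16 -0.14  0.   -1.58 -0.04]
[429.27476271 292.5370431  225.5       ] (array([-13.2 ,  -2.21,  -0.35]), array([-0.002, -0.001, -0.561]))
```

```bash
python3 -m inch '[{"rx":0,"ry":0,"rz":-0.06,"dx":-1.5,"dy":-0.25,"dz":0,"jaw":2},{"rx":0,"ry":0,"rz":-0.13,"dx":-3.2,"dy":-0.5,"dz":-0.1,"jaw":2},{"rx":0,"ry":0,"rz":-0.2,"dx":-4.9,"dy":-0.8,"dz":-0.1,"jaw":2},{"rx":0,"ry":0,"rz":-0.28,"dx":-6.6,"dy":-1.1,"dz":-0.2,"jaw":2},{"rx":0,"ry":0,"rz":-0.36,"dx":-8.3,"dy":-1.4,"dz":-0.2,"jaw":2},{"rx":0,"ry":0,"rz":-0.43,"dx":-9.9,"dy":-1.7,"dz":-0.3,"jaw":2},{"rx":0,"ry":0,"rz":-0.49,"dx":-11.3,"dy":-1.9,"dz":-0.3,"jaw":2},{"rx":0,"ry":0,"rz":-0.53,"dx":-12.4,"dy":-2.1,"dz":-0.35,"jaw":2},{"rx":0,"ry":0,"rz":-0.555,"dx":-13,"dy":-2.2,"dz":-0.35,"jaw":2},{"rx":0,"ry":0,"rz":-0.561,"dx":-13.2,"dy":-2.2,"dz":-0.35,"jaw":2}]' 60
python3 look.py 4 wrist side scene
python3 - <<'E'
from plan import *;from bench import r
from h import *
o=r.observe();print(o["joint_pos"].round(2))
c=load("wrist4.npz");w=world(c);t=w[(w[...,2]>93)&(w[...,2]<107)];print(len(t),rect(t[:,:2]),np.median(t[:,2]))
E
```

```text
time: 5.55
tool_pos: [428.6, 293.0, 225.4]
ee_rot: [0.987, -0.159, 0.001, -0.001]
contact_force: [-1.1, 0.3, -1.1]
opening: 0.346
[ 0.99 -0.18 -0.15  0.   -1.59  0.26]
4423 (array([393. , 296.7]), array([202.7, 358.4]), 75.0) 98.96003896796866
```

View pics/wrist4.png

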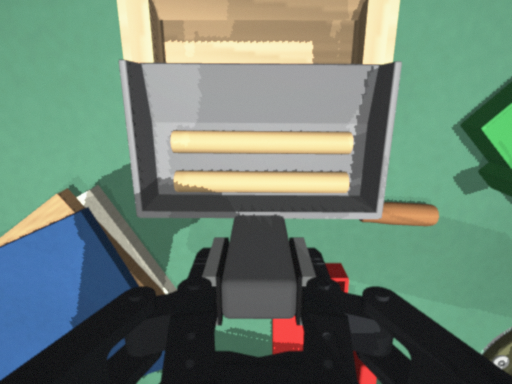

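View pics/side4.png

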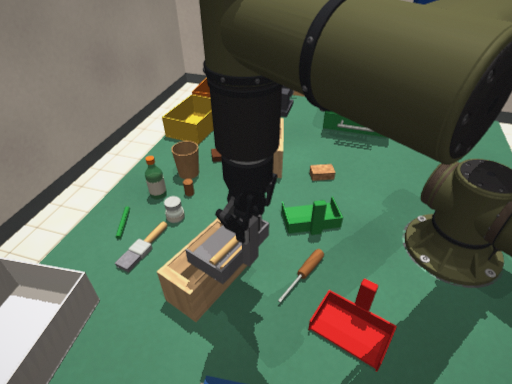

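Everything lines up: the scoop's pouring edge at (122..400, row 63) is centred on the slot and parallel to it. Now I compute the tip.

```bash
python3 - <<'E'
from plan import *;from bench import r
o=r.observe()
for t,z in((3,150),(6,138),(9,128),(11,120),(12,114),(17,111),(22,111),(27,111),(32,111),(36,111),(40,111),(42,111)):
    p,T=target(-21,z,t);print(t,z,*delta(o,p,T))
E
```

```text
3 150 [ 0.05 -0.02  0.52] [-0.001 -0.054  0.   ]
6 138 [ 0.43 -0.02  1.26] [-0.001 -0.107  0.   ]
9 128 [ 0.84 -0.02  1.83] [-0.001 -0.159  0.   ]
11 120 [ 1.12 -0.02  2.35] [-0.001 -0.194  0.   ]
12 114 [ 1.26 -0.02  2.81] [-0.001 -0.211  0.   ]
17 111 [ 2.02 -0.02  2.47] [-0.001 -0.299  0.   ]
22 111 [ 2.83 -0.02  1.9 ] [-0.001 -0.386  0.   ]
27 111 [ 3.68 -0.02  1.4 ] [-0.001 -0.473  0.   ]
32 111 [ 4.58 -0.02  0.97] [-0.001 -0.56   0.   ]
36 111 [ 5.32 -0.02  0.69] [-0.001 -0.63   0.   ]
40 111 [ 6.08 -0.02  0.46] [-0.001 -0.7    0.   ]
42 111 [ 6.47 -0.03  0.37] [-0.001 -0.735  0.   ]
```

```bash
python3 -m inch '[{"rx":0,"ry":-0.054,"rz":0,"dx":0.05,"dy":0,"dz":0.5,"jaw":2},{"rx":0,"ry":-0.107,"rz":0,"dx":0.43,"dy":0,"dz":1.26,"jaw":2},{"rx":0,"ry":-0.159,"rz":0,"dx":0.84,"dy":0,"dz":1.83,"jaw":2},{"rx":0,"ry":-0.194,"rz":0,"dx":1.12,"dy":0,"dz":2.35,"jaw":2},{"rx":0,"ry":-0.194,"rz":0,"dx":1.12,"dy":0,"dz":2.35,"jaw":2},{"rx":0,"ry":-0.194,"rz":0,"dx":1.12,"dy":0,"dz":2.35,"jaw":2}]' 60
python3 look.py 5 wrist scene
python3 - <<'E'
from plan import *;from bench import r
o=r.observe()
for t,z in((14,114),(18,111),(22,111),(27,111),(32,111),(36,111),(40,111),(42,111)):
    p,T=target(-21,z,t);print(t,z,*delta(o,p,T))
E
```

```text
time: 6.3
tool_pos: [440.4, 288.2, 201.9]
ee_rot: [0.983, -0.16, -0.094, -0.016]
contact_force: [0.1, 0.1, -2.0]
opening: 0.344
14 114 [ 0.47 -0.03  0.16] [-0.002 -0.053  0.   ]
18 111 [ 1.04 -0.03 -0.16] [-0.002 -0.123  0.   ]
22 111 [ 1.59 -0.03 -0.73] [-0.002 -0.193  0.   ]
27 111 [ 2.34 -0.03 -1.38] [-0.002 -0.28   0.   ]
32 111 [ 3.14 -0.03 -1.97] [-0.002 -0.368  0.001]
36 111 [ 3.81 -0.03 -2.39] [-0.002 -0.437  0.001]
40 111 [ 4.51 -0.03 -2.76] [-0.002 -0.507  0.001]
42 111 [ 4.88 -0.03 -2.92] [-0.002 -0.542  0.001]
```

View pics/wrist5.png

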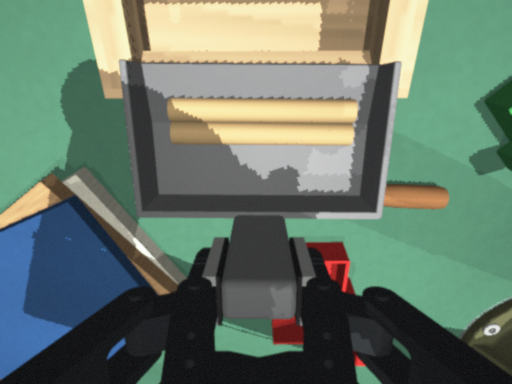

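View pics/scene5.png

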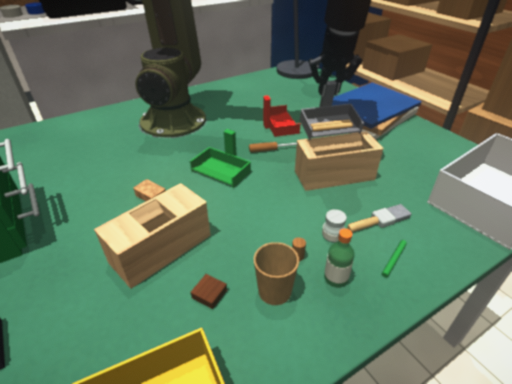

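Both dowels have rolled up against the slope, at rows 110 and 133, still inside the scoop, and the edge lies over the near part of the slot. I'm tipping now.

```bash
python3 -m inch '[{"rx":0,"ry":-0.053,"rz":0,"dx":0.47,"dy":0,"dz":0.16,"jaw":2},{"rx":0,"ry":-0.123,"rz":0,"dx":1.04,"dy":0,"dz":-0.16,"jaw":2},{"rx":0,"ry":-0.193,"rz":0,"dx":1.59,"dy":0,"dz":-0.73,"jaw":2},{"rx":0,"ry":-0.28,"rz":0,"dx":2.34,"dy":0,"dz":-1.38,"jaw":2},{"rx":0,"ry":-0.368,"rz":0,"dx":3.14,"dy":0,"dz":-1.97,"jaw":2},{"rx":0,"ry":-0.437,"rz":0,"dx":3.81,"dy":0,"dz":-2.39,"jaw":2},{"rx":0,"ry":-0.507,"rz":0,"dx":4.51,"dy":0,"dz":-2.76,"jaw":2},{"rx":0,"ry":-0.542,"rz":0,"dx":4.88,"dy":0,"dz":-2.92,"jaw":2},{"rx":0,"ry":-0.542,"rz":0,"dx":4.88,"dy":0,"dz":-2.92,"jaw":2},{"rx":0,"ry":-0.542,"rz":0,"dx":4.88,"dy":0,"dz":-2.92,"jaw":2}]' 60
python3 look.py 6 wrist scene side
```

```text
time: 7.4
tool_pos: [490.6, 272.0, 222.1]
ee_rot: [0.922, -0.149, -0.353, -0.058]
contact_force: [-0.1, 0.1, -0.8]
opening: 0.348
```

View pics/wrist6.png

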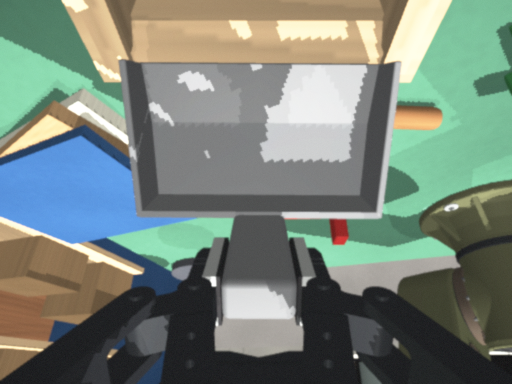

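View pics/scene6.png

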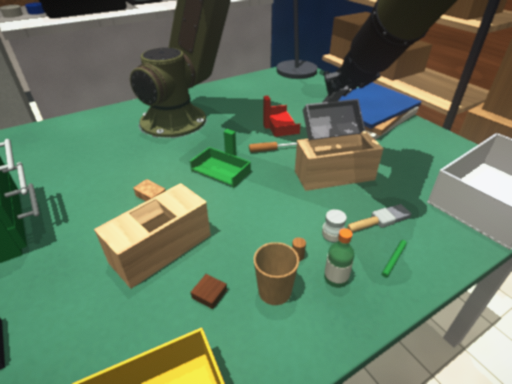

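The scoop is empty and no dowel shows outside the box. I'm backing off, raising and levelling.

```bash
python3 - <<'E'
from plan import *;from bench import r
o=r.observe()
for t,z in((38,116),(33,125),(27,135),(20,147),(13,158),(6,166),(0,170)):
    p,T=target(-24,z,t);print(t,z,*delta(o,p,T))
E
```

```text
38 116 [-0.89 -0.01  0.52] [-0.001  0.068  0.003]
33 125 [-1.97 -0.01  0.72] [-0.001  0.155  0.002]
27 135 [-3.1  -0.01  1.07] [-0.002  0.26   0.002]
20 147 [-4.31 -0.02  1.51] [-0.002  0.382  0.002]
13 158 [-5.28 -0.02  2.06] [-0.002  0.504  0.002]
6 166 [-5.88 -0.02  2.85] [-0.002  0.626  0.002]
0 170 [-6.07 -0.02  3.74] [-0.002  0.731  0.002]
```

```bash
python3 -m inch '[{"rx":0,"ry":0.068,"rz":0,"dx":-0.89,"dy":0,"dz":0.52,"jaw":2},{"rx":0,"ry":0.155,"rz":0,"dx":-1.97,"dy":0,"dz":0.72,"jaw":2},{"rx":0,"ry":0.26,"rz":0,"dx":-3.1,"dy":0,"dz":1.07,"jaw":2},{"rx":0,"ry":0.382,"rz":0,"dx":-4.31,"dy":0,"dz":1.51,"jaw":2},{"rx":0,"ry":0.504,"rz":0,"dx":-5.28,"dy":0,"dz":2.06,"jaw":2},{"rx":0,"ry":0.626,"rz":0,"dx":-5.88,"dy":0,"dz":2.85,"jaw":2},{"rx":-0.002,"ry":0.731,"rz":0.002,"dx":-6.07,"dy":0,"dz":3.74,"jaw":2},{"rx":-0.002,"ry":0.731,"rz":0.002,"dx":-6.07,"dy":0,"dz":3.74,"jaw":2},{"rx":-0.002,"ry":0.731,"rz":0.002,"dx":-6.07,"dy":0,"dz":3.74,"jaw":2}]' 60
python3 look.py 7 wrist scene
python3 - <<'E'
from plan import *;from bench import r
o=r.observe()
a=np.radians(97.05);sx=np.array([np.cos(a),np.sin(a),0]);z=np.array([0,0,1.]);
T=Ro.from_matrix(np.c_[sx,np.cross(z,sx),z])*Ro.from_matrix(np.diag([-1,1,-1.]))
print(delta(o,np.array([565,58.4,235.]),T))
E
```

```text
time: 8.45
tool_pos: [422.2, 294.7, 236.1]
ee_rot: [0.987, -0.158, -0.0, -0.001]
contact_force: [-0.2, -0.2, -1.0]
opening: 0.344
(array([20.86, 17.94,  0.1 ]), array([-1.000e-03,  1.000e-03,  1.126e+00]))
```

View pics/wrist7.png

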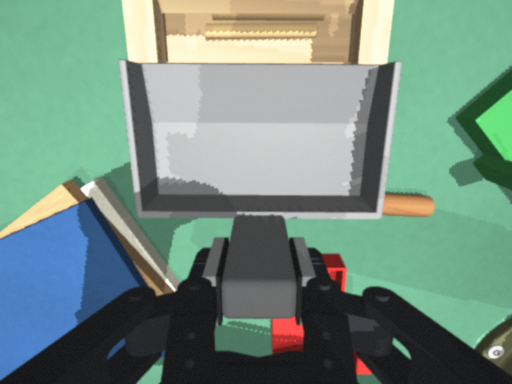

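View pics/scene7.png

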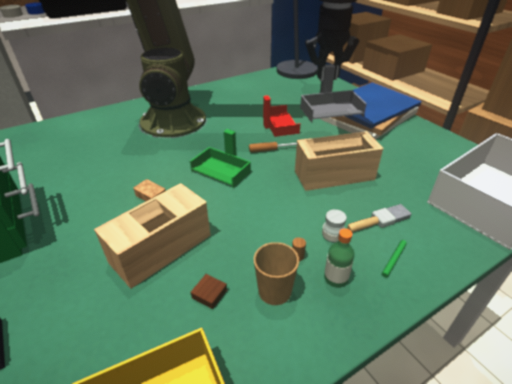

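The scoop is empty, and a dowel shows deep in the slot at about (262,35). I'm carrying the scoop back to its original spot.

```bash
python3 -m inch '[{"rx":0,"ry":0,"rz":0.03,"dx":0.6,"dy":0.5,"dz":0,"jaw":2},{"rx":0,"ry":0,"rz":0.1,"dx":1.9,"dy":1.6,"dz":0,"jaw":2},{"rx":0,"ry":0,"rz":0.19,"dx":3.5,"dy":3,"dz":0,"jaw":2},{"rx":0,"ry":0,"rz":0.29,"dx":5.4,"dy":4.6,"dz":0,"jaw":2},{"rx":0,"ry":0,"rz":0.39,"dx":7.2,"dy":6.2,"dz":0,"jaw":2},{"rx":0,"ry":0,"rz":0.49,"dx":9.1,"dy":7.8,"dz":0,"jaw":2},{"rx":0,"ry":0,"rz":0.59,"dx":11,"dy":9.4,"dz":0,"jaw":2},{"rx":0,"ry":0,"rz":0.69,"dx":12.8,"dy":11,"dz":0,"jaw":2},{"rx":0,"ry":0,"rz":0.79,"dx":14.6,"dy":12.6,"dz":0,"jaw":2},{"rx":0,"ry":0,"rz":0.88,"dx":16.3,"dy":14,"dz":0,"jaw":2}]' 60
python3 - <<'E'
from plan import *;from bench import r
o=r.observe()
a=np.radians(97.05);sx=np.array([np.cos(a),np.sin(a),0]);z=np.array([0,0,1.]);
T=Ro.from_matrix(np.c_[sx,np.cross(z,sx),z])*Ro.from_matrix(np.diag([-1,1,-1.]))
print(delta(o,np.array([565,58.4,235.]),T))
E
```

```text
time: 9.55
tool_pos: [535.5, 107.8, 236.3]
ee_rot: [0.823, -0.568, -0.001, -0.001]
contact_force: [0.5, -0.5, -0.2]
opening: 0.347
(array([ 5.67, -1.01,  0.12]), array([-0.   ,  0.002,  0.238]))
```

```bash
python3 -m inch '[{"rx":0,"ry":0,"rz":0.09,"dx":1.9,"dy":-0.3,"dz":0,"jaw":2},{"rx":0,"ry":0,"rz":0.17,"dx":3.8,"dy":-0.7,"dz":0.1,"jaw":2},{"rx":0,"ry":0,"rz":0.238,"dx":5.2,"dy":-0.9,"dz":1,"jaw":2},{"rx":0,"ry":0.002,"rz":0.238,"dx":5.67,"dy":-1,"dz":3,"jaw":2},{"rx":0,"ry":0.002,"rz":0.238,"dx":5.67,"dy":-1,"dz":6,"jaw":2},{"rx":0,"ry":0.002,"rz":0.238,"dx":5.67,"dy":-1,"dz":9,"jaw":2},{"rx":0,"ry":0.002,"rz":0.238,"dx":5.67,"dy":-1,"dz":11.5,"jaw":2},{"rx":0,"ry":0.002,"rz":0.238,"dx":5.67,"dy":-1,"dz":13,"jaw":2},{"rx":0,"ry":0.002,"rz":0.238,"dx":5.67,"dy":-1,"dz":14,"jaw":2},{"rx":0,"ry":0.002,"rz":0.238,"dx":5.67,"dy":-1,"dz":14.2,"jaw":2}]' 60
python3 look.py 8 scene
python3 - <<'E'
from h import *
c=load("scene8.npz");w=world(c)[130:190,290:385].reshape(-1,3);im=c["img"].astype(int)[130:190,290:385].reshape(-1,3)
from plan import *
d=(w-BOX);bx=d@[np.sin(BA),-np.cos(BA),0];by=d@[np.cos(BA),np.sin(BA),0]
m=(abs(bx)<30)&(abs(by)<75)&(w[:,2]<75);print(m.sum(),np.c_[bx,by,w[:,2]][m].round()[:12])
E
```

```text
time: 10.55
tool_pos: [565.0, 58.1, 93.5]
ee_rot: [0.749, -0.663, -0.0, 0.0]
contact_force: [0.4, -0.1, -0.9]
opening: 0.346
26 [[-22.  55.  74.]
 [-20.  60.  74.]
 [-21.  64.  73.]
 [-19.  66.  74.]
 [-25.  72.  69.]
 [-20.  34.  75.]
 [-19.  37.  75.]
 [-19.  39.  75.]
 [-22.  47.  72.]
 [-20.  14.  75.]
 [-19.  16.  75.]
 [-23.  27.  71.]]
```

```bash
python3 -m inch '[{"rx":0,"ry":0,"rz":0,"dx":0,"dy":0,"dz":0.6,"jaw":2},{"rx":0,"ry":0,"rz":0,"dx":0,"dy":0,"dz":1.0,"jaw":2},{"rx":0,"ry":0,"rz":0,"dx":0,"dy":0,"dz":1.3,"jaw":2},{"rx":0,"ry":0,"rz":0,"dx":0,"dy":0,"dz":1.45,"jaw":2},{"rx":0,"ry":0,"rz":0,"dx":0,"dy":0,"dz":1.45,"jaw":2},{"rx":0,"ry":0,"rz":0,"dx":0,"dy":0,"dz":1.45,"jaw":2}]' 60
```

```text
time: 11.2
tool_pos: [565.3, 58.3, 79.9]
ee_rot: [0.749, -0.662, 0.0, -0.0]
contact_force: [0.5, 0.2, -1.8]
opening: 0.342
```

```bash
python3 -m inch '[{"rx":0,"ry":0,"rz":0,"dx":0,"dy":0,"dz":0.12,"jaw":2},{"rx":0,"ry":0,"rz":0,"dx":0,"dy":0,"dz":0.2,"jaw":2},{"rx":0,"ry":0,"rz":0,"dx":0,"dy":0,"dz":0.2,"jaw":2}]' 60
python3 look.py 9 side; python3 - <<'E'
from h import *
c=load("side9.npz");w=world(c);print(np.round(w[222:226:3,200:262:12,2],1))
E
```

```text
time: 11.5
tool_pos: [565.6, 58.4, 78.7]
ee_rot: [0.749, -0.662, 0.0, -0.001]
contact_force: [-1.7, 0.8, 3.9]
opening: 0.345
[[-0.2 -0.5 99.6 97.9  1.2 -1. ]
 [-2.3 98.7 95.  98.  -3.9 -0.5]]
```

View pics/side9.png

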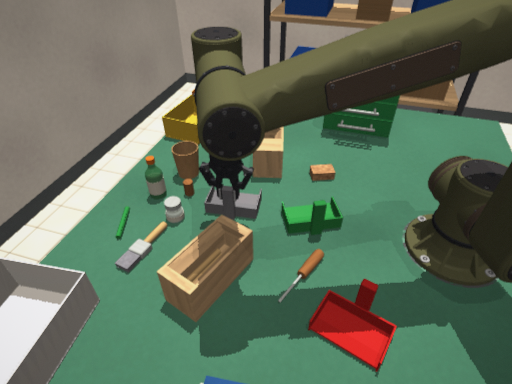

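The scoop is down at its original spot, with the contact force now pointing up. I'm opening the fingers and retreating.

```bash
python3 -m inch '[{"rx":0,"ry":0,"rz":0,"dx":0,"dy":0,"dz":0,"jaw":3.3},{"rx":0,"ry":0,"rz":0,"dx":0,"dy":0,"dz":0,"jaw":4},{"rx":0,"ry":0,"rz":0,"dx":0,"dy":0,"dz":0,"jaw":5.5},{"rx":0,"ry":0,"rz":0,"dx":0,"dy":0,"dz":0,"jaw":7},{"rx":0,"ry":0,"rz":0,"dx":0,"dy":0,"dz":0,"jaw":7},{"rx":0,"ry":0,"rz":0,"dx":0,"dy":0,"dz":-2,"jaw":7},{"rx":0,"ry":0,"rz":0,"dx":0,"dy":0,"dz":-5,"jaw":7},{"rx":0,"ry":0,"rz":0,"dx":0,"dy":0,"dz":-9,"jaw":7},{"rx":0,"ry":0,"rz":0,"dx":0,"dy":0,"dz":-13,"jaw":7},{"rx":0,"ry":0,"rz":0,"dx":0,"dy":0,"dz":-16,"jaw":7}]' 60
python3 look.py 10 wrist
python3 - <<'E'
from plan import *;from bench import r
o=r.observe();a=np.radians(161.6);sx=np.array([np.cos(a),np.sin(a),0]);z=np.array([0,0,1.])
T=Ro.from_matrix(np.c_[sx,np.cross(z,sx),z])*Ro.from_matrix(np.diag([-1,1,-1.]))
# camera 77mm ahead on tool x, pitched; stand over the box's inner side
p=BOX+[0,0,290]+90*sx
print(o["tool_pos"],p,delta(o,p,T))
E
```

```text
time: 12.55
tool_pos: [565.7, 58.2, 241.8]
ee_rot: [0.749, -0.662, 0.001, -0.002]
contact_force: [0.8, 0.1, -0.2]
opening: 0.818
[567.11208564  58.01820102 247.23555304] [449.20115895 285.90841333 290.        ] (array([-24.06,   8.86,  -4.37]), array([-0.01 , -0.006, -1.127]))
```

View pics/wrist10.png

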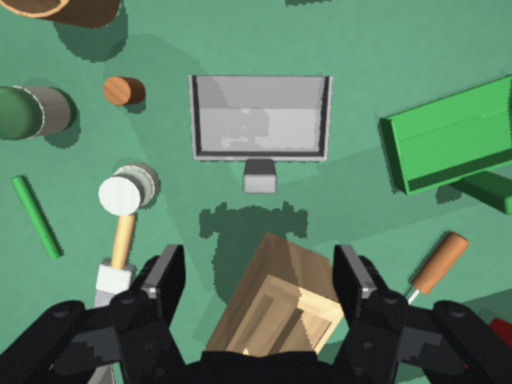

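The scoop stands upright and empty on the table at (260,120). Next I look into the box from above to confirm both dowels.

```bash
python3 -m inch '[{"rx":0,"ry":0,"rz":-0.08,"dx":-1.5,"dy":0.5,"dz":-2,"jaw":7},{"rx":0,"ry":0,"rz":-0.2,"dx":-4,"dy":1.5,"dz":-4.4,"jaw":7},{"rx":0,"ry":0,"rz":-0.33,"dx":-7,"dy":2.6,"dz":-4.4,"jaw":7},{"rx":0,"ry":0,"rz":-0.46,"dx":-10,"dy":3.7,"dz":-4.4,"jaw":7},{"rx":0,"ry":0,"rz":-0.59,"dx":-13,"dy":4.8,"dz":-4.4,"jaw":7},{"rx":0,"ry":0,"rz":-0.72,"dx":-16,"dy":5.9,"dz":-4.4,"jaw":7},{"rx":0,"ry":0,"rz":-0.85,"dx":-19,"dy":7,"dz":-4.4,"jaw":7},{"rx":0,"ry":0,"rz":-0.97,"dx":-22,"dy":8.1,"dz":-4.4,"jaw":7},{"rx":0,"ry":0,"rz":-1.08,"dx":-24,"dy":8.8,"dz":-4.4,"jaw":7},{"rx":0,"ry":0,"rz":-1.127,"dx":-24,"dy":8.8,"dz":-4.4,"jaw":7}]' 60
python3 look.py 11 wrist scene
python3 - <<'E'
from h import *; from plan import *
c=load("wrist11.npz");w=world(c);d=w-BOX;bx=d@[np.sin(BA),-np.cos(BA),0];by=d@[np.cos(BA),np.sin(BA),0]
m=(abs(bx)<35)&(abs(by)<95)&(w[...,2]<62)
ys,xs=np.nonzero(m);print(len(ys),xs.min(),xs.max(),ys.min(),ys.max())
for lo in range(0,60,6):
    k=m&(w[...,2]>=lo)&(w[...,2]<lo+6)
    if k.sum(): print(lo,k.sum(),"bx",bx[k].min().round(),bx[k].max().round(),"by",by[k].min().round(),by[k].max().round())
c=load("scene11.npz");w=world(c);im=c["img"].astype(int);a=w[165:245,228:302].reshape(-1,3);p=im[165:245,228:302].reshape(-1,3)
s=p.max(1)-p.min(1);t=a[(a[:,2]>98)&(a[:,2]<112)];print("grip",rect(t[:,:2]),np.median(t,0))
cv2.imwrite("pics/crop11.png",cv2.resize(load("wrist11.npz")["img"][:260,80:440],None,fx=2,fy=2))
E
```

```text
time: 13.6
tool_pos: [448.7, 287.4, 289.5]
ee_rot: [0.988, -0.157, 0.005, -0.002]
contact_force: [0.5, 0.1, -1.7]
opening: 0.814
5837 183 337 58 97
0 4125 bx -19.0 25.0 by -92.0 95.0
6 583 bx -19.0 25.0 by -91.0 95.0
12 622 bx 9.0 23.0 by -56.0 54.0
18 507 bx 10.0 20.0 by -56.0 54.0
grip (array([566.7,  55.7]), array([30.4, 17.5]), 5.5) [566.89443615  53.897831   103.33461181]
```

View pics/crop11.png

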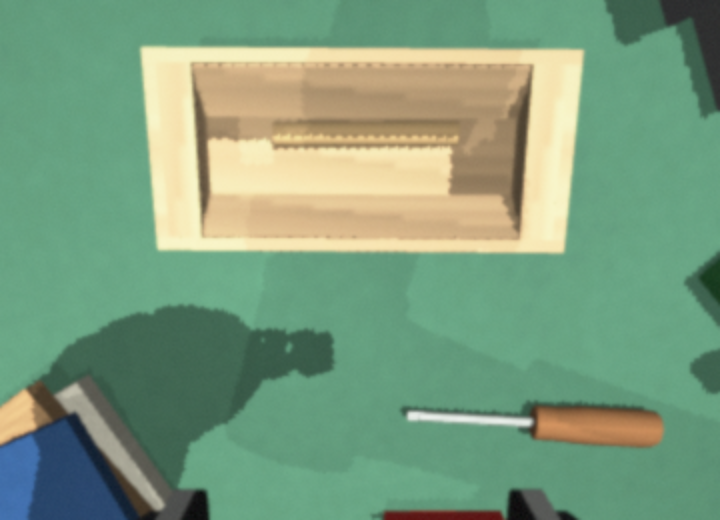

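View pics/scene11.png

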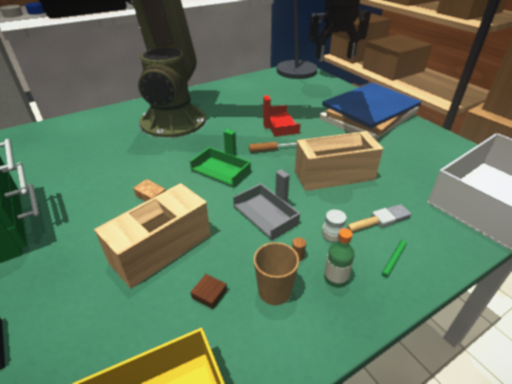

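One dowel lies on the floor at box x of about 16, y -56..54. The other is probably hidden beneath the far slope, so I'll take one angled look.

```bash
python3 -m inch '[{"rx":0,"ry":0.1,"rz":0,"dx":-1,"dy":0,"dz":0,"jaw":7},{"rx":0,"ry":0.2,"rz":0,"dx":-2,"dy":0,"dz":0,"jaw":7},{"rx":0,"ry":0.3,"rz":0,"dx":-3,"dy":0,"dz":0,"jaw":7},{"rx":0,"ry":0.35,"rz":0,"dx":-3.5,"dy":0,"dz":0,"jaw":7},{"rx":0,"ry":0.35,"rz":0,"dx":-3.5,"dy":0,"dz":0,"jaw":7}]' 60
python3 look.py 12 wrist
python3 - <<'E'
from h import *; from plan import *
c=load("wrist12.npz");w=world(c);d=w-BOX;bx=d@[np.sin(BA),-np.cos(BA),0];by=d@[np.cos(BA),np.sin(BA),0]
m=(abs(bx)<45)&(abs(by)<95)&(w[...,2]<62)
for lo in range(0,60,6):
    k=m&(w[...,2]>=lo)&(w[...,2]<lo+6)
    if k.sum(): print(lo,k.sum(),"bx",bx[k].min().round(),bx[k].max().round(),"by",by[k].min().round(),by[k].max().round())
cv2.imwrite("pics/crop12.png",cv2.resize(c["img"][:260,80:440],None,fx=2,fy=2))
E
```

```text
time: 14.2
tool_pos: [415.4, 296.9, 288.7]
ee_rot: [0.971, -0.156, 0.178, 0.026]
contact_force: [0.6, 0.2, -0.6]
opening: 0.817
0 2160 bx -45.0 40.0 by -91.0 95.0
6 562 bx -45.0 40.0 by -94.0 94.0
12 927 bx -45.0 39.0 by -63.0 95.0
18 847 bx -45.0 36.0 by -94.0 88.0
24 95 bx -45.0 -45.0 by -92.0 93.0
30 40 bx -45.0 -45.0 by -95.0 16.0
36 137 bx -45.0 -45.0 by -94.0 94.0
42 76 bx -45.0 -45.0 by -84.0 94.0
48 60 bx -45.0 -45.0 by -94.0 88.0
54 135 bx -45.0 -44.0 by -95.0 94.0
```

View pics/crop12.png

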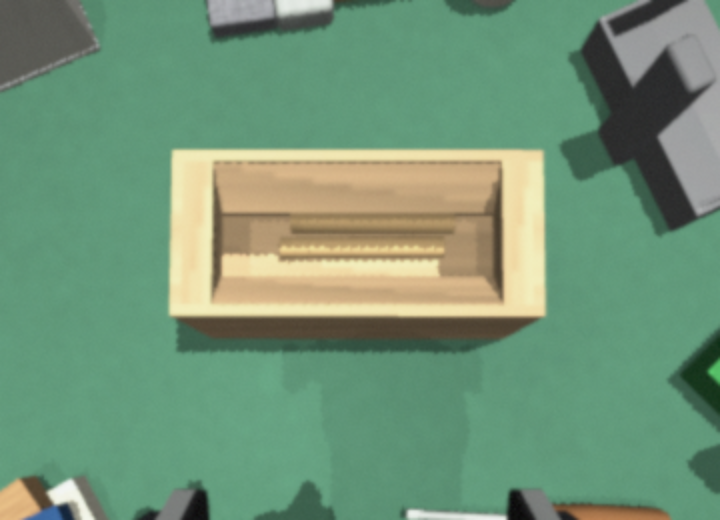

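Both dowels lie side by side on the box floor, at crop rows 225 and 247. The scoop stands clear at the top right, and the arm touches nothing.

```bash
python3 -c "
from bench import r
print(r.close_job(), r.observe()['time'])"
```

```text
the job is handed in; nothing more can be done
the job is handed in; nothing more can be done
```

Both dowels are in the long-slot stock box and the empty scoop is back on the table. I handed the job in after about 14 s of the 51 s allowed. I lifted the scoop by its grip, turned it about 65° so the dowels lay along the slot, tipped it to about 40°, and set it back at its original spot.

**Dowels:** The last angled wrist view shows both lying side by side on the box floor. Their tops read under about 24 mm, well below the 62 mm limit.

**Scoop:** It looks upright and still at its starting place, with the grip top reading 103 mm against the nominal 105 mm. It now sits about 3 mm further along x than at first in the scene view, close to the 2 mm calibration error. I judged upright and still from the pictures and did not measure tilt or speed.

**Arm:** It finished about 290 mm up, clear of everything.

**Problems:** My first move call was refused because its rows lacked some of the keys, and nothing moved. No other check failed, and the hand-in gives no verdict.

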